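Clear the sealer tray and the sample turntable

TASK

The sealing run is over: first push the sealer's toggle lever all the way over to its far side to stop the machine, before taking anything from its catch tray. Then collect every sealed tin from the catch tray into the shallow steel tote, and lift every tipped-over capsule off the freely spinning turntable and lower it gently, without dropping or pressing it, into the deep white tub. Leave the little reference jar standing on the turntable and do not disturb the funnel or the probe handle.

Things in the scene. Friction and masses are not known exactly. Their poses are not given: they have to be found in the camera images.
- stop_lever (a joint): The sealer's black toggle lever, 70 mm long, on a low grey block just beyond the far edge of the catch tray. 0 rad = running, leaning towards the robot (the sealer's -x); about 1.0 rad = stopped, leaning away (the sealer's +x). It stays where it is left.
- stop_lever_tip (a point): The tip (free end) of the toggle lever; the lever swings about an axis along the sealer's y axis, its pivot 22 mm above the counter, 145 mm from the tray centre on the sealer's +x side. At 0.5 rad it stands upright, tip 92 mm up. The tip is a ball 26 mm across.
- sealer: Bench-top tin sealer, fixed. Origin: on the counter under the centre of its catch tray (220 x, 170 y mm; floor 30 mm up, lip 8 mm). Its 240 mm high housing stands on its +y side, face 180 mm from the tray centre; a short chute (top 65 mm up, |x| < 45 mm) joins it to the tray's +y edge.
- turntable_base: Foot of the turntable, fixed to the counter, origin on the counter on the turning axis.
- turntable_top (a point): Centre of the upper face (45 mm above the counter) of a flat round turntable 250 mm across, without rim; it spins freely about the vertical and is not driven. Its axes turn with it.
- turntable (a joint): Angle of the turntable, rad; turns freely without end.
- tub: Deep white polypropylene tub, open-topped, loose (0.7 kg): outside 235 (x) x 150 (y) x 80 (z) mm, walls and floor 5 mm. Origin: centre of its underside; z up.
- tote: Shallow steel tote, open-topped, loose (0.8 kg): outside 235 (x) x 150 (y) x 55 (z) mm, walls and floor 5 mm. Origin: centre of its underside; z up.
- jar: Small capped reference jar standing near the middle of the turntable, 36 mm across, 45 mm high. Origin: centre of its underside, z along its axis. Stays where it is.
- funnel: Rusty tin funnel standing mouth-down, 110 mm across, 105 mm high, light. Origin: centre of its foot. A bystander.
- probe: Chromed probe handle lying on the counter, 200 mm long along its x, 22 mm thick with a 60 mm crossbar, 26 mm thick, at its -x end. Origin: underside at mid-length. A bystander.
- tin0: A sealed sample tin in the catch tray (may be absent): upright cylinder 40 mm across, 36 mm high, about 90 g. Origin: centre of its underside, z along its axis.
- tin1: A sealed sample tin in the catch tray (may be absent): upright cylinder 40 mm across, 36 mm high, about 90 g. Origin: centre of its underside, z along its axis.
- tin2: A sealed sample tin in the catch tray (may be absent): upright cylinder 40 mm across, 36 mm high, about 90 g. Origin: centre of its underside, z along its axis.
- tin3: A sealed sample tin in the catch tray (may be absent): upright cylinder 40 mm across, 36 mm high, about 90 g. Origin: centre of its underside, z along its axis.
- capsule0: A tipped-over sample capsule lying on the turntable (may be absent): round-ended white body 64 mm long, 32 mm thick along its x axis, with a grey square collar 40 x 40 mm and 26 mm long round its middle, on which it lies; about 60 g. Origin: its centre (20 mm above what it lies on); grip it across the collar, along its y axis.
- capsule1: A tipped-over sample capsule lying on the turntable (may be absent): round-ended white body 64 mm long, 32 mm thick along its x axis, with a grey square collar 40 x 40 mm and 26 mm long round its middle, on which it lies; about 60 g. Origin: its centre (20 mm above what it lies on); grip it across the collar, along its y axis.
- capsule2: A tipped-over sample capsule lying on the turntable (may be absent): round-ended white body 64 mm long, 32 mm thick along its x axis, with a grey square collar 40 x 40 mm and 26 mm long round its middle, on which it lies; about 60 g. Origin: its centre (20 mm above what it lies on); grip it across the collar, along its y axis.
Mind the look-alikes: they are no part of the job. Leave any orange look-alike of the tin3 alone.

How it is judged:
By the outcome, as a careful person would: the job done as asked, in the order asked, and still so for the second after the job is handed in, with the robot touching nothing.
Of tin0, tin1, tin2, tin3 only 3 to 4 are there at a start; the rules pass over those that are not, and their reading is None.
Of capsule0, capsule1, capsule2 only 2 to 3 are there at a start; the rules pass over those that are not, and their reading is None.
At some moment in a run one of tin0, tin1, tin2, tin3 may be knocked a few centimetres aside while the robot is not near it.
It also fails if it takes over 210 s, if anything falls off the work surface, if the arm or the gripper's body presses on something with over 40 N, if the wrist force passes 120 N, or if a joint passes its speed limit or range.

ROBOT

A 6-joint arm with a two-finger parallel gripper is mounted at the origin on the work surface. World frame = base frame: x ahead of the robot, y to its left, z up, the work surface at z = 0. Lengths are in mm, angles in rad, forces in N, time in s.
With the tool pointing down it reaches from about 300 to 775 mm from the base axis. Payload 14.6 kg.
Tool frame: the origin (TCP) lies midway between the tips of the shut fingers; the grasp point (between the pads) lies 19 mm behind it (manip.grasp_offset is the distance from the TCP to the grasp point, in mm); z points along the fingers, y is the line along which they close (so a half turn about z gives the same grasp; the last joint's range is limited). The gripper opens to 94 mm and grips with 3 to 60 N. Pads are 16 mm wide; open, the fingers measure 119 mm over their backs; the gripper's body (75 mm by 177 mm) begins 78 mm behind the grasp point.
Start: joints at [1.141, 0.3, 1.521, -0, 1.321, -0.067], TCP at [195.188, 514.189, 205.446] pointing down, gripper open.
Joint ranges: [-3.03, 3.03], [-0.79, 2.21], [0.23, 2.52], [-1.04, 4.18], [0, 3.07], [-2.55, 2.55]. Speed limits (rad/s): [2.22, 2.22, 2.57, 3.14, 3.14, 3.14].

INTERFACE

Orientations are given as [roll, pitch, yaw] about the fixed x, y, z axes, in that order (R = Rz(yaw) Ry(pitch) Rx(roll)).
In Python, from cell import manip, viewer gives the robot as it stands. The module is installed in compiled form; this text tells all that it offers.
- The arm moves only by the tool move_arm, never from a script. Its argument "moves" is a list of rows, each a list of 4 numbers: the shift along the tool's x, y, z in m, then the turn about the tool's z in rad. A call has 1 to 12 rows; each row is the pose to reach, as a shift and turn from the pose commanded when the call began, along the tool's axes at that moment; what a row does not reach only later rows make up. A row lasts 1/10 s, in which the tool goes at most 50 mm and 8.59 degrees, less where a joint would pass 70% of its speed; a pose out of reach is approached as far as the arm can. A call with a gripper value outside its range is refused whole. "jaw" is the finger opening in m, from 0 to 0.094, set as the call begins (left out, the last holds). The fingers move at their own pace and stop on an object; "squeeze" is the grip in N (left out, the last holds). Time passes only in rows, so rows that repeat a pose let the fingers close. It gives the time, the measured TCP pose, the force, the opening and the grip force at its end, in the units of the state.
- manip.read_state(): the state, without advancing time (a new reading comes with each control period).
- viewer.camera(name): name is "side" or "top"; returns a dict with "frame" (400x640x3 uint8, blue, green, red), "z_map" (400x640 float32, mm along the optical axis (not along the pixel's ray), 0 where there is no reading), "fx", "fy", "cx", "cy" (pixels), "D" ([k1, k2, p1, p2, k3] as OpenCV has them; the pictures are not rectified), "origin" and "orientation" of the camera in the world. Camera axes: x right, y down, z forward; pixel columns grow to the right and rows downward; lengths in mm; the calibration is good to about 2 mm. A picture is of the moment at which its call begins.
- manip.sign_off(): hands the job in; it is judged then, once.
The state is a dict: "clock": time; "joints": joint angles; "qd": joint speeds; "effort": joint torques, N m; "eef_pos": TCP position; "eef_rot": TCP orientation; "wrist_force": force on the tool from outside, world axes, zero at the start; "moment": the same for the moment, N m; "finger_gap": finger opening in mm; "finger_force": force on a finger pad.
Only numpy, scipy, OpenCV 4.12 (cv2) and the standard library are available. Lean on these libraries where they do the work, as an engineer would, in place of code of your own. Each camera call takes 0.05 s, during which the arm holds its last target. There are 200 camera calls.

## Working session

There is one attempt and no reset: what is moved stays moved. The work goes in short steps, Python scripts to look and compute and a tool call to move; the robot and the scene stay as the last step left them, time stands still between calls to the robot, and variables do not carry over. Pictures are saved under pics/ and viewed, at most 14 in all, crops included, and the job is handed in when it is done.

Besides the shell and the picture viewer there is one more tool, called after "Call:" as name([rows], argument=value, ...), one row to a line, values as JSON. move_arm: Moves the arm, as the interface text tells. Its arguments: {"type":"object","properties":{"moves":{"type":"array"},"jaw":{"type":"number"},"squeeze":{"type":"number"}},"required":["moves"]}

```bash
mkdir -p pics
cat > h.py <<'E'
import numpy as np, cv2
from cell import manip, viewer
from scipy.spatial.transform import Rotation as R
def cam(n):
    c=viewer.camera(n); c['K']=np.array([[c['fx'],0,c['cx']],[0,c['fy'],c['cy']],[0,0,1.]]); c['D']=np.array(c['D'],float)
    o=np.array(c['orientation'],float)
    c['R']=o if o.shape==(3,3) else R.from_euler('xyz',o).as_matrix()
    c['o']=np.array(c['origin'],float); return c
def cloud(c):
    h,w=c['z_map'].shape; u,v=np.meshgrid(np.arange(w),np.arange(h))
    p=cv2.undistortPoints(np.stack([u,v],-1).reshape(-1,1,2).astype(float),c['K'],c['D']).reshape(h,w,2)
    z=c['z_map'].astype(float); P=np.dstack([p[...,0]*z,p[...,1]*z,z])@c['R'].T+c['o']; P[z==0]=np.nan; return P
E
python3 - <<'E'
from h import *
for n in('top','side'):
    c=cam(n); cv2.imwrite(f'pics/{n}0.png',c['frame']); print(n,c['orientation'],c['o'],c['fx'],c['D']); np.save(f'{n}0.npy',cloud(c))
s=manip.read_state(); print(s)
E
```

```text
top [-3.02066042  0.02153011 -1.58972566] [ 443.98824895   -6.51845293 1248.14532226] 455.66266038304514 [0.02375335 0.         0.         0.         0.        ]
side [-2.33140312 -0.01183392 -2.67082504] [177.90445632 829.00304657 956.14738432] 462.19426345636936 [-0.1352321  0.         0.         0.         0.       ]
{'clock': 0.1, 'joints': array([ 1.14138959e+00,  3.00419753e-01,  1.52149932e+00, -2.65000438e-05,
        1.32071744e+00, -6.65892383e-02]), 'qd': array([-0.00131247,  0.00042321, -0.00190065, -0.00154276,  0.00078101,
       -0.00101755]), 'effort': array([ 2.35505831e-03, -5.32647586e+01, -3.53278363e+01,  7.10698287e-02,
        2.36054318e-02, -1.01024805e-04]), 'eef_pos': array([195.10679022, 513.98147308, 204.94908623]), 'eef_rot': array([-3.14054939e+00, -4.38468107e-05,  2.77878171e+00]), 'wrist_force': array([-0.3782253 , -0.27926021, -0.10006515]), 'moment': array([0.01179061, 0.0352763 , 0.01125275]), 'finger_force': 0.0, 'finger_gap': 93.70241669457388}
```

View pics/top0.png

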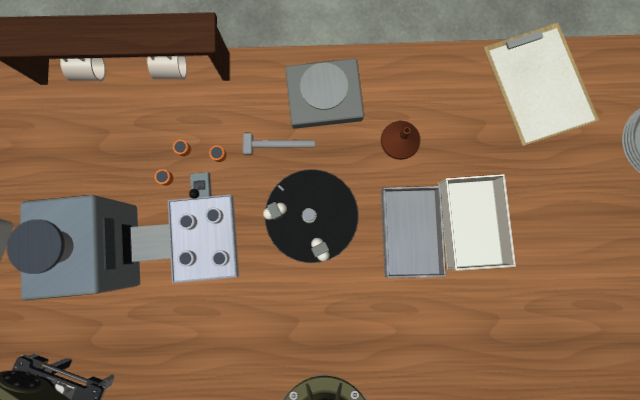

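View pics/side0.png

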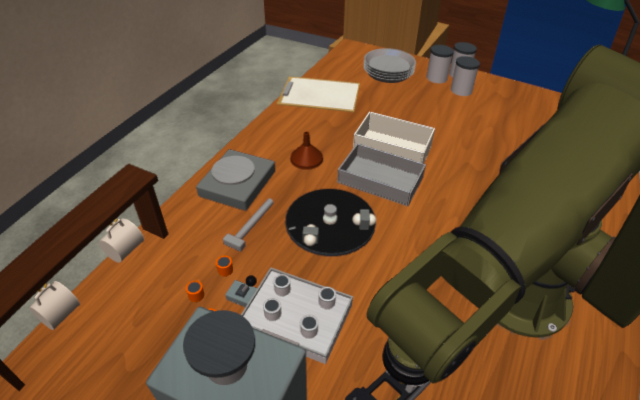

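The top view shows four tins in the tray at about (188,222), (214,215), (188,258) and (220,258). The lever ball is at (194,193), the capsules at (275,210) and (320,249), the jar at (309,215), the tote at (413,231) and the tub at (478,222). The orange tins are decoys.

Run:
```python
from h import *
P=np.load('top0.npy'); im=cv2.imread('pics/top0.png')
def blob(name,u,v,r,zlo,zhi):
    Q=P[v-r:v+r+1,u-r:u+r+1].reshape(-1,3); Q=Q[(Q[:,2]>zlo)&(Q[:,2]<zhi)]
    if len(Q)<4: print(name,'few',len(Q),np.nanmax(P[v-r:v+r+1,u-r:u+r+1,2]));return
    (c,s,a)=cv2.minAreaRect(Q[:,:2].astype(np.float32)); print(name,len(Q),'mean',Q.mean(0).round(1),'rect',np.round(c,1),np.round(s,1),round(a,1),'zmax',Q[:,2].max().round(1))
for i,(u,v) in enumerate([(188,222),(214,215),(188,258),(220,258)]): blob(f'tin{i}',u,v,13,52,90)
blob('traywhole',203,238,50,20,48)
blob('ball',194,193,9,40,120)
blob('block',202,184,16,10,120)
blob('capA',275,210,16,52,110); blob('capAcol',275,210,16,81,110)
blob('capB',320,249,16,52,110); blob('capBcol',320,249,16,81,110)
blob('jar',309,215,12,60,120)
blob('table',311,216,55,38,50)
blob('tote',413,231,47,47,70)
blob('toteTop',405,231,30,47,60)
blob('tub',478,222,52,73,95)
for v in(205,231,262): print('row',v,[(u,P[v,u].round(0).tolist()) for u in range(380,520,5)])
a=cv2.resize(im[150:290,140:300],None,fx=5,fy=5,interpolation=cv2.INTER_CUBIC)[:600,:800]
cv2.imwrite('pics/c1.png',a)
b=cv2.resize(im[160:280,255:365],None,fx=5,fy=5,interpolation=cv2.INTER_CUBIC)
cv2.imwrite('pics/c2.png',b)
```

```text
tin0 207 mean [531.4 349.1  66.1] rect [531.4 350.3] [41.6 36.9] 87.9 zmax 72.7
tin1 216 mean [545.8 278.4  66.3] rect [546.8 279.2] [39.7 42.4] 1.2 zmax 72.3
tin2 213 mean [436.4 349.1  66.3] rect [437.  350.7] [40.5 38.5] 89.5 zmax 73.1
tin3 218 mean [434.9 261.5  66.2] rect [435.2 261.9] [43.  38.4] 88.7 zmax 73.3
traywhole 4854 mean [489.4 319.4  32. ] rect [501.1 334.3] [247.8 209.6] 4.2 zmax 48.0
ball 99 mean [603.7 323.1  84.6] rect [608.6 323.2] [29.1 49.3] 66.5 zmax 100.5
block 618 mean [623.  320.   37.2] rect [628.2 315.9] [88.5 79.1] 89.8 zmax 100.5
capA 317 mean [553.  115.   80.1] rect [547.1 109.3] [60.2 67.9] 31.6 zmax 91.7
capAcol 169 mean [553.7 116.8  85.2] rect [553.7 117.9] [39.9 41.6] 83.7 zmax 91.7
capB 312 mean [4.518e+02 3.000e-01 8.080e+01] rect [451.8   2.8] [57.9 81.6] 3.6 zmax 90.0
capBcol 190 mean [452.5   0.7  84.8] rect [452.1   0.9] [40.5 39.8] 74.9 zmax 90.0
jar 148 mean [539.4  27.4  87.8] rect [540.4  26.2] [31.5 32.8] 0.3 zmax 95.2
table 5810 mean [543.9  18.   45.8] rect [541.7  21.2] [246.1 247.6] 85.0 zmax 50.0
tote 894 mean [ 496.6 -267.7   55
[... 2016 characters left out ...]
00, [414.0, -213.0, 6.0]), (405, [413.0, -227.0, 2.0]), (410, [413.0, -239.0, 9.0]), (415, [413.0, -252.0, 8.0]), (420, [413.0, -266.0, 7.0]), (425, [412.0, -280.0, 3.0]), (430, [412.0, -293.0, 4.0]), (435, [412.0, -305.0, 9.0]), (440, [412.0, -313.0, 28.0]), (445, [412.0, -333.0, 4.0]), (450, [412.0, -336.0, 39.0]), (455, [413.0, -338.0, 80.0]), (460, [411.0, -371.0, 8.0]), (465, [411.0, -385.0, 7.0]), (470, [411.0, -398.0, 7.0]), (475, [410.0, -410.0, 11.0]), (480, [410.0, -425.0, 5.0]), (485, [410.0, -438.0, 6.0]), (490, [410.0, -452.0, 4.0]), (495, [409.0, -465.0, 4.0]), (500, [409.0, -476.0, 9.0]), (505, [410.0, -484.0, 22.0]), (510, [410.0, -483.0, 57.0]), (515, [411.0, -487.0, 77.0])]
```

View pics/c1.png

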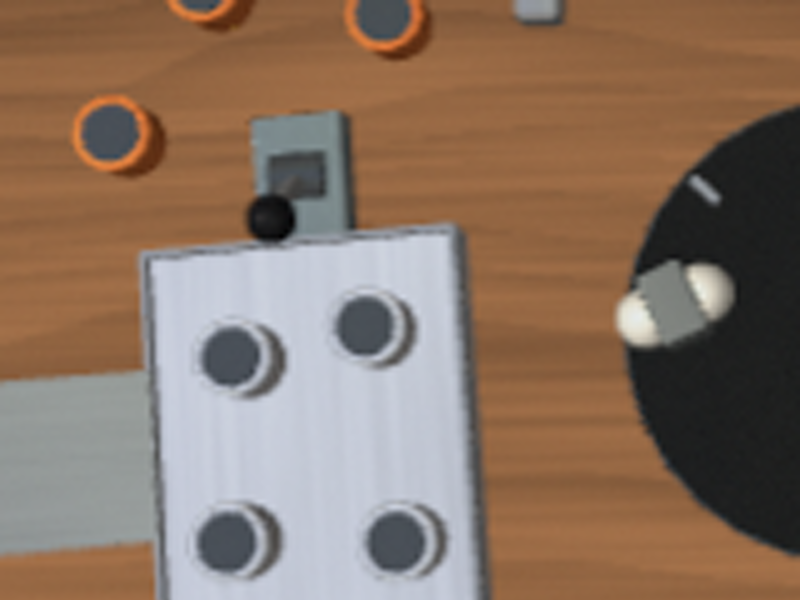

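View pics/c2.png

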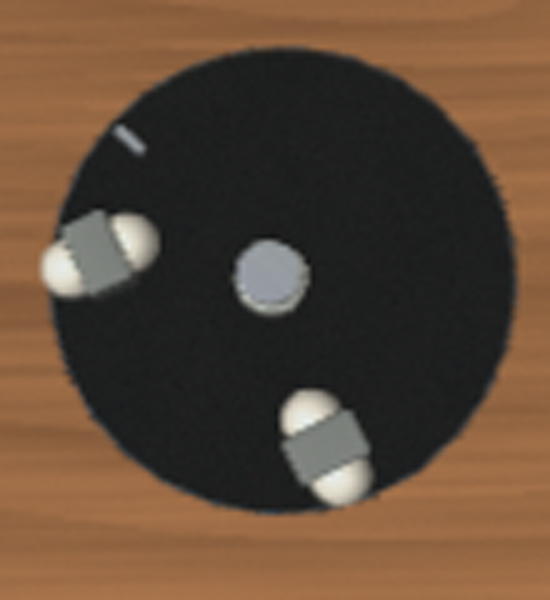

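The crops show the ball at about (194,193), leaning toward the robot. There are four dark-lidded tins in the tray and exactly two capsules on the turntable, with collars at about (275,210) and (320,249).

```bash
cat > g.py <<'E'
import sys
from h import *
# usage: g.py x,y,z,yaw_rad ... -> tool-axis shift rows (m) and turn from the present pose
s=manip.read_state(); Rm=R.from_euler('xyz',s['eef_rot']).as_matrix(); yaw=s['eef_rot'][2]
for a in sys.argv[1:]:
    t=np.array([float(q) for q in a.split(',')]); d=Rm.T@(t[:3]-s['eef_pos'])/1000
    dy=(-(t[3]-yaw)+np.pi)%(2*np.pi)-np.pi; j1=np.arctan2(t[1],t[0]); y2=yaw-dy
    print(a,'->',d.round(4),round(dy,3),'j6~',round((j1+np.pi/2-y2+np.pi)%(2*np.pi)-np.pi,2))
print('t',s['clock'],'pos',s['eef_pos'].round(1),'rot',s['eef_rot'].round(3),'F',s['wrist_force'].round(1))
E
python3 g.py 450,315,200,3.1416 562,322,150,3.1416 562,322,74,3.1416
```

```text
450,315,200,3.1416 -> [-0.3089 -0.0956  0.005 ] -0.363 j6~ -0.96
562,322,150,3.1416 -> [-0.4111 -0.0492  0.055 ] -0.363 j6~ -1.05
562,322,74,3.1416 -> [-0.4112 -0.0491  0.131 ] -0.363 j6~ -1.05
t 0.1 pos [195.1 514.  204.9] rot [-3.141 -0.     2.779] F [-0.4 -0.3 -0.1]
```

Call:
move_arm([
  [-0.309,-0.0956,0.005,-0.363],
  [-0.309,-0.0956,0.005,-0.363],
  [-0.309,-0.0956,0.005,-0.363],
  [-0.309,-0.0956,0.005,-0.363],
  [-0.309,-0.0956,0.005,-0.363],
  [-0.309,-0.0956,0.005,-0.363],
  [-0.309,-0.0956,0.005,-0.363],
  [-0.309,-0.0956,0.005,-0.363],
  [-0.4111,-0.0492,0.055,-0.363],
  [-0.4111,-0.0492,0.055,-0.363],
  [-0.4111,-0.0492,0.055,-0.363],
  [-0.4111,-0.0492,0.055,-0.363],
], jaw=0)

```text
clock: 1.3
eef_pos: [562.6, 322.1, 147.5]
eef_rot: [-3.14, -0.003, 3.141]
wrist_force: [-1.0, 0.6, 0.2]
finger_gap: 2.0
finger_force: 0.0
```

```bash
python3 g.py 562,322,74,3.1416 600,323,74,3.1416  650,325,74,3.1416
```

```text
562,322,74,3.1416 -> [ 0.0003 -0.      0.0735] -0.001 j6~ -1.05
600,323,74,3.1416 -> [-0.0377  0.001   0.0733] -0.001 j6~ -1.08
650,325,74,3.1416 -> [-0.0877  0.0031  0.0732] -0.001 j6~ -1.11
t 1.3 pos [562.6 322.1 147.5] rot [-3.140e+00 -3.000e-03  3.141e+00] F [-1.   0.6  0.2]
```

Call:
move_arm([
  [0,0,0.04,0],
  [0,0,0.073,0],
  [0,0,0.073,0],
  [-0.01,0,0.073,0],
  [-0.02,0.001,0.073,0],
  [-0.03,0.001,0.072,0],
  [-0.04,0.001,0.071,0],
  [-0.05,0.002,0.07,0],
  [-0.06,0.002,0.07,0],
  [-0.07,0.002,0.07,0],
  [-0.08,0.003,0.071,0],
  [-0.085,0.003,0.072,0],
])

```text
clock: 2.5
eef_pos: [645.0, 326.5, 81.6]
eef_rot: [3.141, -0.004, -3.14]
wrist_force: [-42.9, -6.9, 28.3]
finger_gap: 0.3
finger_force: 21.7
```

Run:
```python
from h import *
c=cam('side'); im=c['frame']
cv2.imwrite('pics/s1.png',cv2.resize(im[200:380,170:370],None,fx=3,fy=3))
```

```text
(no output)
```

View pics/s1.png

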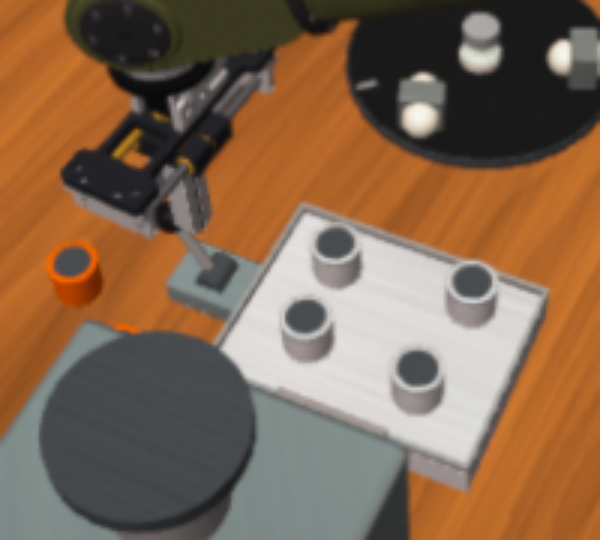

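The lever is leaning to its far side with the finger still against it, and the force is rising as it would at a stop. I'll back off and check.

Call:
move_arm([
  [0.02,0,0,0],
  [0.05,0,-0.02,0],
  [0.06,0,-0.06,0],
  [0.1,0,-0.1,0],
  [0.15,0,-0.12,0],
  [0.2,0,-0.12,0],
  [0.2,0,-0.12,0],
  [0.2,0,-0.12,0],
  [0.2,0,-0.12,0],
])

```text
clock: 3.45
eef_pos: [447.8, 325.6, 199.5]
eef_rot: [3.141, 0.001, -3.141]
wrist_force: [-0.1, -0.8, -0.2]
finger_gap: 0.4
finger_force: 0.0
```

```bash
cat > look.py <<'E'
from h import *
c=cam('top'); P=cloud(c); f=c['frame'].astype(int)
cv2.imwrite('pics/look.png',c['frame'])
def comps(m,lo=30):
    n,l,s,_=cv2.connectedComponentsWithStats(m.astype(np.uint8)); return [(np.argwhere(l==i)[:,::-1].mean(0).round(),P[l==i]) for i in range(1,n) if s[i,4]>lo]
print('tray>50:')
for px,Q in comps((P[...,2]>52)&(P[...,2]<85)&(P[...,0]>385)&(P[...,0]<590)&(P[...,1]>205)&(P[...,1]<400)):
    a=cv2.minAreaRect(Q[:,:2].astype(np.float32)); print(px,len(Q),np.round(a[0],1),np.round(a[1],1))
print('table:')
for px,Q in comps((P[...,2]>55)&(np.hypot(P[...,0]-543,P[...,1]-19)<150)):
    C=Q[:,:2]; m=C[Q[:,2]>81].mean(0) if (Q[:,2]>81).any() else 0; d=C-C.mean(0); w,v=np.linalg.eigh(d.T@d); print(px,len(Q),'top',np.round(m,1),'ang',np.arctan2(v[1,1],v[0,1]).round(3),np.sqrt(w/len(Q)).round(1))
Q=P[150:200,170:215].reshape(-1,3); Q=Q[Q[:,2]>65]; print('lever pts',len(Q),Q.mean(0).round(0) if len(Q) else '')
s=manip.read_state(); print(s['clock'],s['wrist_force'].round(1))
E
python3 look.py; python3 -c "
import cv2;im=cv2.imread('pics/look.png');cv2.imwrite('pics/l1.png',cv2.resize(im[150:270,140:300],None,fx=4,fy=4))"
```

```text
tray>50:
[213. 215.] 217 [546.  278.9] [40.6 40.2]
[186. 221.] 206 [531.4 351. ] [41.6 36.7]
[219. 258.] 221 [435.2 262. ] [42.6 38.4]
table:
[275. 210.] 309 top [553.6 116. ] ang 1.96 [10.5 15.7]
[309. 215.] 154 top [540.6  27.9] ang 1.228 [8.7 8.9]
[320. 249.] 305 top [452.7   0.5] ang -2.668 [10.1 15.8]
lever pts 86 [664. 328.  90.]
3.5 [ 0.8 -0.6 -0. ]
```

View pics/l1.png

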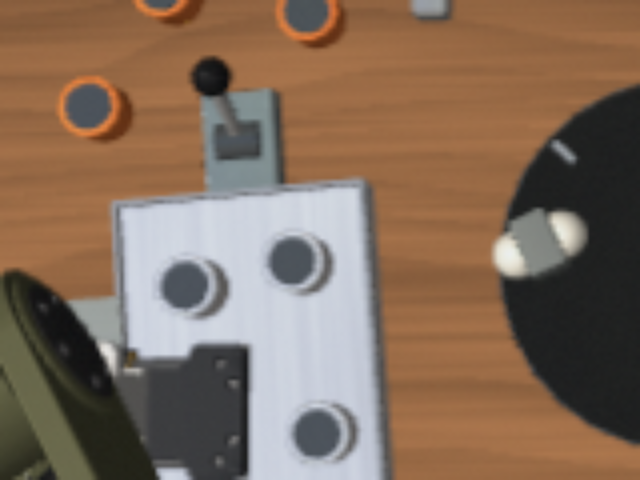

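The lever now leans away, with its ball at about (192,169). I'll check the angle from the ball's displacement.

```bash
python3 - <<'E'
from h import *
P0=np.load('top0.npy'); c=cam('top'); P=cloud(c)
im0=cv2.imread('pics/top0.png')
for n,A,im,(u0,u1,v0,v1) in(('before',P0,im0,(180,210,180,205)),('after',P,c['frame'],(180,210,155,180))):
    m=np.zeros(A.shape[:2],bool); m[v0:v1,u0:u1]=1; dark=(im.max(2)<45)&m
    n_,l,s,ce=cv2.connectedComponentsWithStats(dark.astype(np.uint8)); i=1+s[1:,4].argmax()
    (u,v)=ce[i]; p=cv2.undistortPoints(np.array([[[u,v]]]),c['K'],c['D'])[0,0]; d=c['R']@np.array([p[0],p[1],1]); t=(83.4-c['o'][2])/d[2]
    print(n,ce[i],s[i],(c['o']+t*d).round(1), np.nanmean(A[l==i],0).round(1))
E
python3 g.py 531.5,349.5,120,1.5708 531.5,349.5,36,1.5708
```

```text
before [194.07692308 193.12307692] [190 189   9   9  65] [601.8 323.9  83.4] [600.4 320.9  93.7]
after [192.61016949 169.10169492] [189 165   8   9  59] [665.  328.5  83.4] [663.4 326.   92.2]
531.5,349.5,120,1.5708 -> [-0.0834  0.0243  0.0784] 1.57 j6~ 0.58
531.5,349.5,36,1.5708 -> [-0.0834  0.0243  0.1624] 1.57 j6~ 0.58
t 3.55 pos [448.  325.2 198.4] rot [-3.142  0.     3.141] F [-0.3 -0.2 -1. ]
```

```bash
python3 g.py 560,327,130,3.1416 600,327,80,3.1416 635,327,76,3.1416 654,327,76,3.1416
```

```text
560,327,130,3.1416 -> [-0.112   0.0018  0.0684] -0.0 j6~ -1.04
600,327,80,3.1416 -> [-0.152   0.0018  0.1184] -0.0 j6~ -1.07
635,327,76,3.1416 -> [-0.187   0.0019  0.1224] -0.0 j6~ -1.1
654,327,76,3.1416 -> [-0.206   0.0019  0.1224] -0.0 j6~ -1.11
t 3.55 pos [448.  325.2 198.4] rot [-3.142  0.     3.141] F [-0.3 -0.2 -1. ]
```

Call:
move_arm([
  [-0.05,0.002,0.03,0],
  [-0.1,0.002,0.068,0],
  [-0.14,0.002,0.1,0],
  [-0.16,0.002,0.12,0],
  [-0.18,0.002,0.122,0],
  [-0.187,0.002,0.122,0],
  [-0.192,0.002,0.122,0],
  [-0.196,0.002,0.122,0],
  [-0.199,0.002,0.122,0],
  [-0.201,0.002,0.122,0],
  [-0.201,0.002,0.122,0],
])

```text
clock: 4.65
eef_pos: [644.2, 327.7, 77.1]
eef_rot: [-3.14, -0.009, -3.14]
wrist_force: [-28.7, -6.4, 10.7]
finger_gap: 0.6
finger_force: 14.3
```

Call:
move_arm([
  [-0.003,0,0,0],
  [-0.006,0,0,0],
  [-0.006,0,0,0],
  [-0.006,0,0,0],
])

```text
clock: 5.05
eef_pos: [645.4, 328.0, 76.9]
eef_rot: [-3.137, -0.021, -3.138]
wrist_force: [-67.8, -13.5, 26.8]
finger_gap: 0.6
finger_force: 34.0
```

The force rises with almost no travel, so that is the hard end stop. The lever is fully over.

Call:
move_arm([
  [0.02,0,0,0],
  [0.05,0,-0.02,0],
  [0.07,0,-0.06,0],
  [0.1,0,-0.1,0],
  [0.15,0,-0.12,0],
  [0.2,0,-0.12,0.2],
  [0.2,0,-0.12,0.4],
  [0.2,0,-0.12,0.6],
  [0.2,0,-0.12,0.8],
  [0.2,0,-0.12,0.8],
], jaw=0.066)

```text
clock: 6.05
eef_pos: [453.5, 327.5, 197.7]
eef_rot: [3.14, 0.0, 2.386]
wrist_force: [-0.5, 0.0, -0.1]
finger_gap: 65.9
finger_force: 0.0
```

```bash
python3 look.py; python3 g.py 531.5,349.8,120,1.5708 531.5,349.8,36,1.5708
```

```text
tray>50:
[213. 215.] 216 [546.2 278.9] [40.1 42.2]
[186. 221.] 206 [531.4 350.1] [40.9 36.8]
[219. 258.] 220 [435.2 262. ] [42.5 38.4]
table:
[275. 210.] 311 top [553.  117.3] ang 1.967 [10.4 15.7]
[309. 215.] 155 top [540.6  27.9] ang -2.731 [8.7 8.9]
[320. 249.] 305 top [453.1   0.7] ang -2.688 [10.1 15.8]
lever pts 87 [664. 328.  90.]
6.1 [ 0.4 -0.4 -0.1]
531.5,349.8,120,1.5708 -> [-0.0407  0.0699  0.0777] 0.806 j6~ 0.58
531.5,349.8,36,1.5708 -> [-0.0407  0.0697  0.1617] 0.806 j6~ 0.58
t 6.1 pos [453.6 327.5 197.6] rot [3.14  0.    2.377] F [ 0.4 -0.4 -0.1]
```

Call:
move_arm([
  [-0.0407,0.07,0.05,0.15],
  [-0.0407,0.07,0.078,0.3],
  [-0.0407,0.07,0.078,0.45],
  [-0.0407,0.07,0.078,0.6],
  [-0.0407,0.07,0.078,0.75],
  [-0.0407,0.07,0.078,0.806],
  [-0.0407,0.07,0.078,0.806],
  [-0.0407,0.07,0.11,0.806],
  [-0.0407,0.07,0.14,0.806],
  [-0.0407,0.07,0.16,0.806],
  [-0.0407,0.07,0.1615,0.806],
  [-0.0407,0.07,0.1615,0.806],
])

```text
clock: 7.3
eef_pos: [531.7, 351.0, 35.7]
eef_rot: [3.141, -0.0, 1.588]
wrist_force: [0.1, -0.3, -0.7]
finger_gap: 65.9
finger_force: 0.0
```

Call:
move_arm([
  [0,0,0,0],
  [0,0,0,0],
  [0,0,0,0],
  [0,0,0,0],
  [0,0,-0.02,0],
  [0,0,-0.05,0],
  [0,0,-0.09,0],
  [0,0,-0.12,0],
  [0,0,-0.14,0],
  [0,0,-0.14,0],
], jaw=0.02, squeeze=20)

```text
clock: 8.3
eef_pos: [532.5, 351.3, 178.1]
eef_rot: [3.137, -0.002, 1.586]
wrist_force: [0.6, -0.3, -1.5]
finger_gap: 39.5
finger_force: 20.0
```

```bash
python3 g.py 431,-273,180,1.5708 431,-273,90,1.5708 431,-273,14,1.5708
```

```text
431,-273,180,1.5708 -> [-0.6227 -0.1109 -0.004 ] 0.015 j6~ -0.56
431,-273,90,1.5708 -> [-0.6229 -0.1113  0.086 ] 0.015 j6~ -0.56
431,-273,14,1.5708 -> [-0.6231 -0.1116  0.162 ] 0.015 j6~ -0.56
t 8.3 pos [532.5 351.3 178.1] rot [ 3.137e+00 -2.000e-03  1.586e+00] F [ 0.6 -0.3 -1.5]
```

Call:
move_arm([
  [-0.03,-0.005,-0.004,0],
  [-0.07,-0.013,-0.004,0.015],
  [-0.115,-0.021,-0.004,0.015],
  [-0.16,-0.029,-0.004,0.015],
  [-0.205,-0.037,-0.004,0.015],
  [-0.25,-0.045,-0.004,0.015],
  [-0.295,-0.053,-0.004,0.015],
  [-0.34,-0.061,-0.004,0.015],
  [-0.385,-0.069,-0.004,0.015],
  [-0.43,-0.077,-0.004,0.015],
  [-0.475,-0.085,-0.004,0.015],
  [-0.52,-0.093,-0.004,0.015],
])

```text
clock: 9.5
eef_pos: [445.2, -172.1, 177.7]
eef_rot: [-3.14, -0.001, 1.571]
wrist_force: [1.1, -0.7, -0.2]
finger_gap: 39.8
finger_force: 20.0
```

```bash
python3 g.py 431,-273,180,1.5708 431,-273,90,1.5708 431,-273,14,1.5708
```

```text
431,-273,180,1.5708 -> [-0.1009 -0.0143 -0.0023] 0.0 j6~ -0.56
431,-273,90,1.5708 -> [-0.1009 -0.0141  0.0877] 0.0 j6~ -0.56
431,-273,14,1.5708 -> [-0.101  -0.014   0.1637] 0.0 j6~ -0.56
t 9.5 pos [ 445.2 -172.1  177.7] rot [-3.140e+00 -1.000e-03  1.571e+00] F [ 1.1 -0.7 -0.2]
```

Call:
move_arm([
  [-0.04,-0.006,0,0],
  [-0.08,-0.012,0,0],
  [-0.1,-0.014,0,0],
  [-0.1,-0.014,0.03,0],
  [-0.1,-0.014,0.07,0],
  [-0.1,-0.014,0.11,0],
  [-0.1,-0.014,0.14,0],
  [-0.1,-0.014,0.155,0],
  [-0.1,-0.014,0.16,0],
  [-0.1,-0.014,0.163,0],
  [-0.1,-0.014,0.164,0],
  [-0.1,-0.014,0.164,0],
])

```text
clock: 10.7
eef_pos: [432.6, -270.8, 15.5]
eef_rot: [3.141, 0.001, 1.571]
wrist_force: [-0.2, -0.2, -0.4]
finger_gap: 39.8
finger_force: 20.0
```

Call:
move_arm([
  [0,0,0,0],
  [0,0,0,0],
  [0,0,0,0],
  [0,0,-0.03,0],
  [0,0,-0.08,0],
  [0,0,-0.13,0],
  [0,0,-0.165,0],
  [0.05,0,-0.165,0],
  [0.1,0,-0.165,0],
  [0.1,0,-0.165,0],
], jaw=0.066)

```text
clock: 11.7
eef_pos: [432.3, -166.7, 180.5]
eef_rot: [3.141, -0.0, 1.574]
wrist_force: [-0.3, -0.6, -0.1]
finger_gap: 66.0
finger_force: 0.0
```

```bash
python3 look.py; python3 g.py 545.5,279.5,178,1.5708 545.5,279.5,36,1.5708; python3 -c "
import cv2;im=cv2.imread('pics/look.png');cv2.imwrite('pics/l2.png',im)"
```

```text
tray>50:
[213. 215.] 216 [546.6 278.9] [39.7 41.9]
[185. 258.] 215 [437. 351.] [39.8 38.5]
[219. 258.] 219 [435.2 262.2] [42.2 38.5]
table:
[275. 210.] 310 top [554.  115.9] ang 1.962 [10.4 15.7]
[309. 215.] 157 top [540.6  27.9] ang 1.127 [8.9 8.9]
[320. 249.] 308 top [4.524e+02 3.000e-01] ang -2.679 [10.1 15.8]
lever pts 87 [664. 328.  91.]
11.75 [-0.3 -0.6  0.2]
545.5,279.5,178,1.5708 -> [0.4479 0.1144 0.0025] 0.003 j6~ 0.47
545.5,279.5,36,1.5708 -> [0.4479 0.1143 0.1445] 0.003 j6~ 0.47
t 11.75 pos [ 432.5 -168.8  180.5] rot [3.141 0.    1.574] F [-0.3 -0.6  0.2]
```

View pics/l2.png

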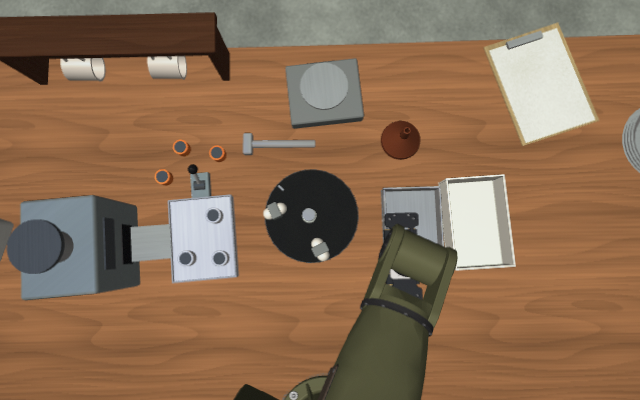

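The lever is over, three tins remain in the tray, and the arm is above the tote at about (400,245). Next is the tin at (213,215).

Call:
move_arm([
  [0.04,0.01,0,0],
  [0.09,0.02,0,0],
  [0.14,0.035,0,0],
  [0.19,0.05,0,0],
  [0.24,0.06,0,0],
  [0.29,0.075,0,0],
  [0.34,0.085,0,0],
  [0.39,0.1,0,0],
  [0.43,0.11,0,0],
  [0.447,0.1143,0.03,0],
  [0.447,0.1143,0.06,0],
  [0.447,0.1143,0.06,0],
])

```text
clock: 12.95
eef_pos: [545.5, 275.3, 115.6]
eef_rot: [-3.135, 0.003, 1.571]
wrist_force: [-0.2, -0.8, 0.3]
finger_gap: 65.8
finger_force: 0.0
```

```bash
python3 look.py|head -5; python3 g.py 545.5,280,36,1.5708
```

```text
tray>50:
[217. 214.] 90 [549.5 267.5] [38.5 17.9]
table:
[275. 210.] 310 top [553.9 115.7] ang 1.967 [10.5 15.7]
[309. 215.] 156 top [540.6  27.8] ang 0.912 [8.8 8.9]
545.5,280,36,1.5708 -> [ 0.0047 -0.0008  0.0825] -0.001 j6~ 0.47
t 13.0 pos [546.5 275.4 118.5] rot [-3.138e+00  2.000e-03  1.570e+00] F [-0.6  0.2  1. ]
```

Call:
move_arm([
  [0.003,0,0.04,0],
  [0.003,0,0.07,0],
  [0.003,0,0.082,0],
  [0.003,0,0.082,0],
  [0.003,0,0.082,0],
])

```text
clock: 13.5
eef_pos: [547.9, 279.4, 40.2]
eef_rot: [3.139, -0.001, 1.57]
wrist_force: [0.0, 1.1, 0.4]
finger_gap: 66.3
finger_force: 0.0
```

Call:
move_arm([
  [0,0,0,0],
  [0,0,0,0],
  [0,0,0,0],
  [0,0,0,0],
  [0,0,-0.02,0],
  [0,0,-0.05,0],
  [0,0,-0.09,0],
  [0,0,-0.12,0],
  [0,0,-0.14,0],
  [0,0,-0.14,0],
], jaw=0.02)

```text
clock: 14.5
eef_pos: [547.6, 279.9, 180.9]
eef_rot: [3.137, -0.002, 1.571]
wrist_force: [0.0, 0.5, -0.5]
finger_gap: 39.8
finger_force: 20.0
```

```bash
python3 g.py 561,-273,180,1.5708 561,-273,14,1.5708
```

```text
561,-273,180,1.5708 -> [-5.529e-01  1.330e-02 -1.000e-04] 0.0 j6~ -0.45
561,-273,14,1.5708 -> [-0.5532  0.0126  0.1659] 0.0 j6~ -0.45
t 14.5 pos [547.6 279.9 180.9] rot [ 3.137e+00 -2.000e-03  1.571e+00] F [ 0.   0.5 -0.5]
```

Call:
move_arm([
  [-0.03,0.001,0,0],
  [-0.075,0.002,0,0],
  [-0.12,0.003,0,0],
  [-0.165,0.004,0,0],
  [-0.21,0.005,0,0],
  [-0.255,0.006,0,0],
  [-0.3,0.007,0,0],
  [-0.345,0.008,0,0],
  [-0.39,0.009,0,0],
  [-0.435,0.01,0,0],
  [-0.48,0.012,0,0],
  [-0.52,0.013,0,0],
])

```text
clock: 15.7
eef_pos: [559.0, -242.6, 176.2]
eef_rot: [-3.14, -0.001, 1.57]
wrist_force: [-0.1, 0.4, -1.3]
finger_gap: 39.5
finger_force: 20.0
```

```bash
python3 g.py 561,-273,180,1.5708 561,-273,16,1.5708
```

```text
561,-273,180,1.5708 -> [-0.0304  0.002  -0.0038] -0.001 j6~ -0.45
561,-273,16,1.5708 -> [-0.0306  0.0023  0.1602] -0.001 j6~ -0.45
t 15.7 pos [ 559.  -242.6  176.2] rot [-3.14e+00 -1.00e-03  1.57e+00] F [-0.1  0.4 -1.3]
```

Call:
move_arm([
  [-0.03,0.001,0,0],
  [-0.03,0.001,0.03,0],
  [-0.03,0.001,0.07,0],
  [-0.03,0.001,0.11,0],
  [-0.03,0.001,0.14,0],
  [-0.03,0.001,0.153,0],
  [-0.03,0.001,0.158,0],
  [-0.03,0.001,0.16,0],
  [-0.03,0.001,0.161,0],
  [-0.03,0.001,0.161,0],
])

```text
clock: 16.7
eef_pos: [561.2, -270.8, 18.1]
eef_rot: [3.14, 0.001, 1.571]
wrist_force: [-0.3, 0.3, -0.6]
finger_gap: 39.4
finger_force: 20.0
```

Call:
move_arm([
  [0,0,0,0],
  [0,0,0,0],
  [0,0,0,0],
  [0,0,-0.03,0],
  [0,0,-0.08,0],
  [0,0,-0.13,0],
  [0,0,-0.165,0],
  [0.05,0,-0.165,0],
  [0.1,0,-0.165,0],
  [0.1,0,-0.165,0],
], jaw=0.066)

```text
clock: 17.7
eef_pos: [560.8, -166.1, 182.7]
eef_rot: [3.141, -0.001, 1.575]
wrist_force: [-0.1, -0.5, 0.0]
finger_gap: 66.3
finger_force: 0.0
```

```bash
python3 look.py; python3 g.py 437,350,180,1.5708 437,350,36,1.5708
```

```text
tray>50:
[185. 258.] 214 [437.1 351.3] [41.2 38.6]
[219. 258.] 221 [435.3 262. ] [43.3 38.4]
table:
[377. 221.] 2269 top [493.2 -94.1] ang 2.796 [10.8 51.4]
[275. 210.] 309 top [553.5 116. ] ang 1.953 [10.5 15.6]
[309. 215.] 156 top [540.6  27.9] ang -2.398 [8.8 9. ]
[320. 249.] 307 top [452.4   0.7] ang -2.674 [10.1 15.8]
lever pts 90 [663. 328.  90.]
17.75 [ 1.4 -0.8  0.5]
437,350,180,1.5708 -> [ 0.5188 -0.1222  0.0024] 0.003 j6~ 0.68
437,350,36,1.5708 -> [ 0.5188 -0.1223  0.1464] 0.003 j6~ 0.68
t 17.75 pos [ 560.9 -168.4  182.6] rot [3.141 0.    1.574] F [ 1.4 -0.8  0.5]
```

Call:
move_arm([
  [0.04,-0.009,0,0],
  [0.085,-0.02,0,0],
  [0.13,-0.031,0,0],
  [0.175,-0.041,0,0],
  [0.22,-0.052,0,0],
  [0.265,-0.062,0,0],
  [0.31,-0.073,0,0],
  [0.355,-0.084,0,0],
  [0.4,-0.094,0,0],
  [0.445,-0.105,0,0],
  [0.49,-0.115,0,0],
  [0.518,-0.122,0,0],
])

```text
clock: 18.95
eef_pos: [438.5, 349.4, 181.9]
eef_rot: [3.141, -0.0, 1.571]
wrist_force: [-0.9, -0.5, 0.7]
finger_gap: 66.0
finger_force: 0.0
```

```bash
python3 g.py 437,350,36,1.5708
```

```text
437,350,36,1.5708 -> [ 0.0006 -0.0016  0.1459] 0.001 j6~ 0.68
t 18.95 pos [438.5 349.4 181.9] rot [ 3.141 -0.     1.571] F [-0.9 -0.5  0.7]
```

Call:
move_arm([
  [0,-0.001,0.04,0],
  [0,-0.001,0.08,0],
  [0,-0.001,0.12,0],
  [0,-0.001,0.14,0],
  [0,-0.001,0.145,0],
  [0,-0.001,0.145,0],
  [0,-0.001,0.145,0],
])

```text
clock: 19.65
eef_pos: [438.7, 347.6, 38.3]
eef_rot: [3.14, -0.001, 1.57]
wrist_force: [0.2, -0.1, 0.4]
finger_gap: 66.1
finger_force: 0.0
```

Call:
move_arm([
  [0,0,0,0],
  [0,0,0,0],
  [0,0,0,0],
  [0,0,0,0],
  [0,0,-0.02,0],
  [0,0,-0.05,0],
  [0,0,-0.09,0],
  [0,0,-0.12,0],
  [0,0,-0.14,0],
  [0,0,-0.14,0],
], jaw=0.02)

```text
clock: 20.65
eef_pos: [438.5, 348.1, 179.6]
eef_rot: [3.138, -0.003, 1.571]
wrist_force: [-0.6, 0.1, -0.9]
finger_gap: 39.7
finger_force: 20.0
```

```bash
python3 g.py 431,-208,180,1.5708
```

```text
431,-208,180,1.5708 -> [-0.556  -0.0075 -0.0019] 0.0 j6~ -0.45
t 20.65 pos [438.5 348.1 179.6] rot [ 3.138e+00 -3.000e-03  1.571e+00] F [-0.6  0.1 -0.9]
```

Call:
move_arm([
  [-0.04,0,0,0],
  [-0.088,-0.001,0,0],
  [-0.136,-0.002,0,0],
  [-0.184,-0.003,0,0],
  [-0.232,-0.003,0,0],
  [-0.28,-0.004,0,0],
  [-0.328,-0.005,0,0],
  [-0.376,-0.005,0,0],
  [-0.424,-0.006,0,0],
  [-0.472,-0.006,0,0],
  [-0.52,-0.007,0,0],
  [-0.554,-0.0075,0,0],
])

```text
clock: 21.85
eef_pos: [429.2, -209.0, 175.5]
eef_rot: [-3.14, -0.001, 1.569]
wrist_force: [0.7, 1.5, -0.9]
finger_gap: 39.6
finger_force: 20.0
```

```bash
python3 g.py 431,-208,16,1.5708
```

```text
431,-208,16,1.5708 -> [0.0009 0.0021 0.1595] -0.001 j6~ -0.45
t 21.85 pos [ 429.2 -209.   175.5] rot [-3.140e+00 -1.000e-03  1.569e+00] F [ 0.7  1.5 -0.9]
```

Call:
move_arm([
  [0,0,0.03,0],
  [0,0,0.07,0],
  [0,0,0.11,0],
  [0,0,0.14,0],
  [0,0,0.154,0],
  [0,0,0.159,0],
  [0,0,0.161,0],
  [0,0,0.161,0],
])

```text
clock: 22.65
eef_pos: [430.3, -206.6, 16.1]
eef_rot: [3.141, 0.0, 1.571]
wrist_force: [0.0, 0.3, -1.0]
finger_gap: 39.9
finger_force: 20.0
```

Call:
move_arm([
  [0,0,0,0],
  [0,0,0,0],
  [0,0,0,0],
  [0,0,-0.03,0],
  [0,0,-0.08,0],
  [0,0,-0.13,0],
  [0,0,-0.165,0],
  [0.05,0,-0.165,0],
  [0.1,0,-0.165,0],
  [0.1,0,-0.165,0],
], jaw=0.066)

```text
clock: 23.65
eef_pos: [430.0, -102.7, 181.6]
eef_rot: [3.14, -0.0, 1.575]
wrist_force: [-0.4, -0.8, -0.4]
finger_gap: 66.0
finger_force: 0.0
```

```bash
python3 look.py; python3 g.py 435.5,262.5,180,1.5708
```

```text
tray>50:
[219. 258.] 221 [435.2 262.1] [41.6 38.5]
table:
[275. 210.] 309 top [553.2 116.9] ang 1.966 [10.5 15.7]
[309. 215.] 158 top [540.6  27.9] ang 0.955 [8.8 9. ]
[362. 242.] 1559 top [462.6 -75.8] ang 2.565 [13.2 35.3]
[320. 249.] 309 top [452.3   0.7] ang -2.678 [10.  15.8]
lever pts 89 [664. 328.  90.]
23.7 [ 0.3 -0.7  0.5]
435.5,262.5,180,1.5708 -> [0.3671 0.0066 0.0014] 0.004 j6~ 0.54
t 23.7 pos [ 430.3 -104.7  181.5] rot [3.14  0.    1.575] F [ 0.3 -0.7  0.5]
```

Call:
move_arm([
  [0.04,0.001,0,0],
  [0.085,0.002,0,0],
  [0.13,0.003,0,0],
  [0.175,0.003,0,0],
  [0.22,0.004,0,0],
  [0.265,0.005,0,0],
  [0.31,0.006,0,0],
  [0.345,0.006,0,0],
  [0.365,0.006,0.02,0],
  [0.365,0.006,0.05,0],
  [0.365,0.006,0.05,0],
  [0.365,0.006,0.05,0],
])

```text
clock: 24.9
eef_pos: [436.7, 257.7, 131.4]
eef_rot: [-3.141, 0.0, 1.57]
wrist_force: [-0.2, 0.6, -0.8]
finger_gap: 66.4
finger_force: 0.0
```

```bash
python3 g.py 436,262,36,1.5708
```

```text
436,262,36,1.5708 -> [ 0.0043 -0.0007  0.0954] -0.001 j6~ 0.54
t 24.9 pos [436.7 257.7 131.4] rot [-3.141  0.     1.57 ] F [-0.2  0.6 -0.8]
```

Call:
move_arm([
  [0.003,-0.001,0.04,0],
  [0.003,-0.001,0.075,0],
  [0.003,-0.001,0.09,0],
  [0.003,-0.001,0.094,0],
  [0.003,-0.001,0.094,0],
  [0.003,-0.001,0.094,0],
])

```text
clock: 25.5
eef_pos: [436.2, 261.6, 38.6]
eef_rot: [3.139, -0.001, 1.57]
wrist_force: [0.3, -0.4, 1.4]
finger_gap: 66.1
finger_force: 0.0
```

Call:
move_arm([
  [0,0,0,0],
  [0,0,0,0],
  [0,0,0,0],
  [0,0,0,0],
  [0,0,-0.02,0],
  [0,0,-0.05,0],
  [0,0,-0.09,0],
  [0,0,-0.12,0],
  [0,0,-0.14,0],
  [0,0,-0.14,0],
], jaw=0.02)

```text
clock: 26.5
eef_pos: [436.1, 261.9, 179.5]
eef_rot: [3.138, -0.002, 1.571]
wrist_force: [0.4, -0.1, -1.5]
finger_gap: 39.4
finger_force: 20.0
```

```bash
python3 g.py 561,-208,180,1.5708
```

```text
561,-208,180,1.5708 -> [-0.4699  0.1249 -0.001 ] 0.0 j6~ -0.36
t 26.5 pos [436.1 261.9 179.5] rot [ 3.138e+00 -2.000e-03  1.571e+00] F [ 0.4 -0.1 -1.5]
```

Call:
move_arm([
  [-0.03,0.008,0,0],
  [-0.075,0.02,0,0],
  [-0.12,0.032,0,0],
  [-0.165,0.044,0,0],
  [-0.21,0.056,0,0],
  [-0.255,0.068,0,0],
  [-0.3,0.08,0,0],
  [-0.345,0.092,0,0],
  [-0.39,0.104,0,0],
  [-0.435,0.116,0,0],
  [-0.468,0.125,0,0],
  [-0.468,0.125,0,0],
])

```text
clock: 27.7
eef_pos: [559.8, -210.0, 174.6]
eef_rot: [-3.139, -0.001, 1.567]
wrist_force: [0.2, 0.4, -0.6]
finger_gap: 40.2
finger_force: 20.0
```

```bash
python3 g.py 561,-208,16,1.5708
```

```text
561,-208,16,1.5708 -> [0.0019 0.0015 0.1586] -0.004 j6~ -0.36
t 27.7 pos [ 559.8 -210.   174.6] rot [-3.139e+00 -1.000e-03  1.567e+00] F [ 0.2  0.4 -0.6]
```

Call:
move_arm([
  [0,0,0.03,0],
  [0,0,0.07,0],
  [0,0,0.11,0],
  [0,0,0.14,0],
  [0,0,0.154,0],
  [0,0,0.159,0],
  [0,0,0.161,0],
  [0,0,0.161,0],
])

```text
clock: 28.5
eef_pos: [560.8, -206.7, 17.0]
eef_rot: [3.14, 0.001, 1.571]
wrist_force: [0.1, 0.2, -0.1]
finger_gap: 39.7
finger_force: 20.0
```

Call:
move_arm([
  [0,0,0,0],
  [0,0,0,0],
  [0,0,0,0],
  [0,0,-0.03,0],
  [0,0,-0.08,0],
  [0,0,-0.13,0],
  [0,0,-0.165,0],
  [-0.05,0.02,-0.165,0],
  [-0.07,0.1,-0.165,0],
  [-0.07,0.15,-0.165,0],
  [-0.07,0.2,-0.165,0],
  [-0.07,0.2,-0.165,0],
], jaw=0.066)

```text
clock: 29.7
eef_pos: [743.8, -276.8, 181.8]
eef_rot: [3.142, -0.0, 1.571]
wrist_force: [-0.4, -1.3, 0.5]
finger_gap: 65.9
finger_force: 0.0
```

```bash
python3 look.py; python3 g.py 553.5,116.5,150,1.965 452.4,0.6,150,0.465;python3 -c "
import cv2;im=cv2.imread('pics/look.png');cv2.imwrite('pics/l3.png',cv2.resize(im[150:290,150:530],None,fx=2.1,fy=2.1))"
```

```text
tray>50:
table:
[333. 251.] 3917 top [445.5 -24.3] ang 2.075 [23.1 69.6]
[275. 210.] 307 top [553.3 116.3] ang 1.973 [10.5 15.7]
[309. 215.] 154 top [540.6  27.8] ang 0.873 [8.8 8.9]
lever pts 88 [664. 328.  90.]
29.75 [ 1.1  0.8 -1.7]
553.5,116.5,150,1.965 -> [ 0.393  -0.193   0.0294] -0.393 j6~ -0.19
452.4,0.6,150,0.465 -> [ 0.2773 -0.2942  0.0294] 1.107 j6~ 1.11
t 29.75 pos [ 747.  -276.3  179. ] rot [-3.141e+00 -1.000e-03  1.572e+00] F [ 1.1  0.8 -1.7]
```

View pics/l3.png

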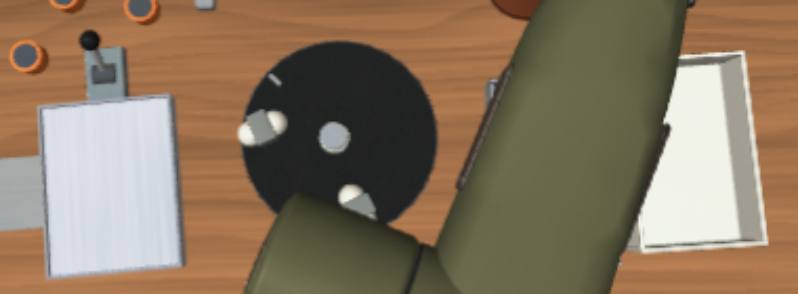

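The tray is empty. I moved the wrong way over x≈744, but at z≈180, which is above the funnel, and felt no contact. Next is the capsule at (275,210).

Call:
move_arm([
  [0.03,-0.015,0,0],
  [0.07,-0.034,0,0],
  [0.11,-0.054,0,0],
  [0.15,-0.074,0,-0.05],
  [0.19,-0.093,0,-0.12],
  [0.23,-0.113,0,-0.2],
  [0.27,-0.133,0,-0.25],
  [0.31,-0.152,0,-0.3],
  [0.35,-0.172,0,-0.36],
  [0.38,-0.186,0,-0.393],
  [0.393,-0.193,0,-0.393],
  [0.393,-0.193,0,-0.393],
])

```text
clock: 30.95
eef_pos: [549.1, 117.1, 182.4]
eef_rot: [3.141, 0.0, 1.965]
wrist_force: [-0.2, 0.3, 0.2]
finger_gap: 65.5
finger_force: 0.0
```

Call:
move_arm([
  [0,0,0.03,0],
  [0,0,0.05,0],
  [0,0,0.05,0],
])

```text
clock: 31.25
eef_pos: [548.9, 114.5, 129.5]
eef_rot: [-3.137, -0.001, 1.962]
wrist_force: [0.9, -0.8, -0.4]
finger_gap: 66.0
finger_force: 0.0
```

```bash
python3 g.py 553.5,116.5,52,1.965
python3 - <<'E'
from h import *
c=cam('side'); P=cloud(c); print(P[137:145,400:402].shape)
cv2.imwrite('pics/s2.png',cv2.resize(c['frame'][140:290,240:440],None,fx=3,fy=3))
E
```

```text
553.5,116.5,52,1.965 -> [0.     0.0053 0.0775] -0.003 j6~ -0.19
t 31.25 pos [548.9 114.5 129.5] rot [-3.137e+00 -1.000e-03  1.962e+00] F [ 0.9 -0.8 -0.4]
(8, 2, 3)
```

View pics/s2.png

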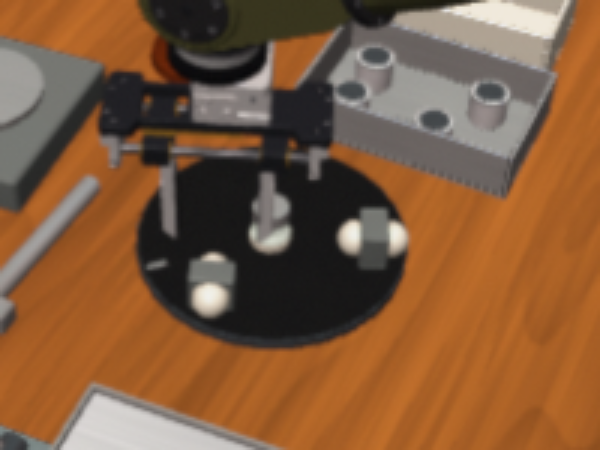

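All four tins are standing in the tote. The fingers straddle capsule A's line and need about a 5 mm shift along tool y.

Call:
move_arm([
  [0,0.005,0.01,0],
  [0,0.005,0.035,0],
  [0,0.005,0.055,0],
  [0,0.005,0.07,0],
  [0,0.005,0.076,0],
  [0,0.005,0.077,0],
  [0,0.005,0.077,0],
  [0,0.005,0.077,0],
])

```text
clock: 32.1
eef_pos: [554.6, 118.1, 56.0]
eef_rot: [3.14, 0.0, 1.964]
wrist_force: [-0.4, -0.3, 1.0]
finger_gap: 66.3
finger_force: 0.0
```

Call:
move_arm([
  [0,-0.001,0.003,0],
  [0,-0.001,0.003,0],
  [0,-0.001,0.003,0],
  [0,-0.001,0.003,0],
  [0,-0.001,0.003,0],
  [0,-0.001,0.003,0],
  [0,-0.001,0.003,0],
], jaw=0.025, squeeze=12)

```text
clock: 32.8
eef_pos: [553.3, 117.6, 52.1]
eef_rot: [3.141, 0.0, 1.964]
wrist_force: [-1.1, -0.5, 1.7]
finger_gap: 40.2
finger_force: 12.0
```

Call:
move_arm([
  [0,0,-0.008,0],
  [0,0,-0.025,0],
  [0,0,-0.05,0],
  [0,0,-0.08,0],
  [0,0,-0.11,0],
  [0,0,-0.125,0],
  [0,0,-0.125,0],
])

```text
clock: 33.5
eef_pos: [554.0, 117.8, 179.6]
eef_rot: [3.138, 0.001, 1.964]
wrist_force: [0.7, -0.3, -1.1]
finger_gap: 39.9
finger_force: 12.0
```

```bash
python3 look.py; python3 g.py 460,-405,185,1.5708
python3 - <<'E'
from h import *
c=cam('top');P=cloud(c)
m=(P[...,2]>70)&(P[...,2]<92)&(P[...,1]<-318)&(P[...,1]>-500)&(P[...,0]>380)&(P[...,0]<650)
Q=P[m]; Q=Q[Q[:,2]>74]; print(cv2.minAreaRect(Q[:,:2].astype(np.float32)),Q.min(0),Q.max(0))
E
```

```text
tray>50:
table:
[259. 221.] 6988 top [499.9  98.4] ang -2.798 [29.7 58.8]
[309. 215.] 156 top [540.6  27.8] ang -2.482 [8.8 9. ]
[320. 249.] 303 top [ 4.516e+02 -2.000e-01] ang -2.674 [ 9.9 15.8]
lever pts 89 [664. 328.  90.]
33.55 [-0.4 -0.4 -1.7]
460,-405,185,1.5708 -> [-0.4471 -0.2864 -0.0075] 0.393 j6~ -0.72
t 33.55 pos [553.4 117.7 177.7] rot [3.14  0.    1.964] F [-0.4 -0.4 -1.7]
((515.0214233398438, -406.1884460449219), (234.38169860839844, 153.05076599121094), 2.804121732711792) [ 395.31935602 -486.2661598    74.06985294] [ 634.62407452 -325.10250729   88.47875801]
```

Call:
move_arm([
  [-0.02,-0.013,-0.007,0],
  [-0.055,-0.035,-0.007,0.03],
  [-0.093,-0.06,-0.007,0.08],
  [-0.131,-0.084,-0.007,0.12],
  [-0.169,-0.108,-0.007,0.17],
  [-0.207,-0.133,-0.007,0.22],
  [-0.245,-0.157,-0.007,0.27],
  [-0.283,-0.181,-0.007,0.32],
  [-0.321,-0.206,-0.007,0.36],
  [-0.359,-0.23,-0.007,0.393],
  [-0.397,-0.254,-0.007,0.393],
  [-0.43,-0.275,-0.007,0.393],
])

```text
clock: 34.8
eef_pos: [462.7, -386.7, 182.4]
eef_rot: [-3.14, -0.002, 1.57]
wrist_force: [1.3, -0.3, -0.7]
finger_gap: 39.5
finger_force: 12.0
```

```bash
python3 g.py 460,-407,185,1.5708 460,-407,14,1.5708
```

```text
460,-407,185,1.5708 -> [-0.0203 -0.0026 -0.0027] -0.001 j6~ -0.72
460,-407,14,1.5708 -> [-0.0206 -0.0023  0.1683] -0.001 j6~ -0.72
t 34.8 pos [ 462.7 -386.7  182.4] rot [-3.14e+00 -2.00e-03  1.57e+00] F [ 1.3 -0.3 -0.7]
```

Call:
move_arm([
  [-0.01,-0.002,0,0],
  [-0.02,-0.002,0,0],
  [-0.02,-0.002,0.02,0],
  [-0.02,-0.002,0.05,0],
  [-0.02,-0.002,0.08,0],
  [-0.02,-0.002,0.11,0],
  [-0.02,-0.002,0.135,0],
  [-0.02,-0.002,0.15,0],
  [-0.02,-0.002,0.155,0],
  [-0.02,-0.002,0.157,0],
  [-0.02,-0.002,0.157,0],
  [-0.02,-0.002,0.157,0],
])

```text
clock: 36.0
eef_pos: [462.3, -405.2, 28.1]
eef_rot: [3.14, 0.001, 1.571]
wrist_force: [-0.2, 0.7, -0.6]
finger_gap: 39.6
finger_force: 12.0
```

Call:
move_arm([
  [0,0,0.004,0],
  [0,0,0.008,0],
  [0,0,0.011,0],
  [0,0,0.013,0],
  [0,0,0.014,0],
  [0,0,0.014,0],
  [0,0,0.014,0],
])

```text
clock: 36.7
eef_pos: [461.9, -404.9, 13.1]
eef_rot: [3.141, 0.0, 1.571]
wrist_force: [0.6, 0.5, -0.2]
finger_gap: 39.8
finger_force: 12.0
```

Call:
move_arm([
  [0,0,0.0005,0],
  [0,0,0.001,0],
  [0,0,0.001,0],
])

```text
clock: 37.0
eef_pos: [461.9, -405.0, 12.2]
eef_rot: [3.141, 0.0, 1.571]
wrist_force: [-0.9, -0.1, 0.7]
finger_gap: 39.8
finger_force: 12.0
```

Call:
move_arm([
  [0,0,0,0],
  [0,0,0,0],
  [0,0,0,0],
  [0,0,-0.02,0],
  [0,0,-0.06,0],
  [0,0,-0.11,0],
  [0,0,-0.16,0],
  [0.03,0,-0.17,0],
  [0.06,0,-0.17,0],
  [0.06,0,-0.17,0],
], jaw=0.066)

```text
clock: 38.0
eef_pos: [462.1, -342.5, 182.9]
eef_rot: [3.141, 0.0, 1.573]
wrist_force: [-0.5, 0.3, 0.1]
finger_gap: 65.9
finger_force: 0.0
```

```bash
python3 look.py; python3 g.py 452.2,0.6,180,0.465
```

```text
tray>50:
table:
[309. 215.] 156 top [540.6  27.9] ang -2.842 [8.8 8.9]
[320. 249.] 305 top [4.529e+02 1.000e-01] ang -2.673 [ 9.9 15.8]
lever pts 89 [664. 328.  90.]
38.05 [-0.3  0.1 -0.3]
452.2,0.6,180,0.465 -> [ 0.3445 -0.0093  0.0024] 1.107 j6~ 1.11
t 38.05 pos [ 462.1 -343.9  182.6] rot [3.141 0.    1.572] F [-0.3  0.1 -0.3]
```

Call:
move_arm([
  [0.02,-0.001,0,0.1],
  [0.055,-0.002,0,0.2],
  [0.09,-0.003,0,0.3],
  [0.125,-0.004,0,0.42],
  [0.16,-0.005,0,0.54],
  [0.195,-0.006,0,0.66],
  [0.23,-0.007,0,0.78],
  [0.265,-0.007,0,0.9],
  [0.3,-0.008,0,1.0],
  [0.33,-0.009,0,1.107],
  [0.344,-0.009,0,1.107],
  [0.344,-0.009,0,1.107],
])

```text
clock: 39.25
eef_pos: [453.1, -0.1, 182.0]
eef_rot: [-3.142, 0.0, 0.466]
wrist_force: [-0.0, -0.6, 0.1]
finger_gap: 66.2
finger_force: 0.0
```

Call:
move_arm([
  [0,0,0.03,0],
  [0,0,0.05,0],
  [0,0,0.05,0],
  [0,0,0.05,0],
])

```text
clock: 39.65
eef_pos: [453.2, -1.7, 132.5]
eef_rot: [3.142, 0.0, 0.463]
wrist_force: [0.2, 0.0, 1.1]
finger_gap: 65.9
finger_force: 0.0
```

```bash
python3 g.py 452.4,0.5,52,0.465
```

```text
452.4,0.5,52,0.465 -> [ 0.0003 -0.0024  0.0805] -0.002 j6~ 1.11
t 39.65 pos [453.2  -1.7 132.5] rot [3.142 0.    0.463] F [0.2 0.  1.1]
```

Call:
move_arm([
  [0,-0.002,0.01,0],
  [0,-0.002,0.035,0],
  [0,-0.002,0.058,0],
  [0,-0.002,0.073,0],
  [0,-0.002,0.079,0],
  [0,-0.002,0.08,0],
  [0,-0.002,0.08,0],
  [0,-0.002,0.08,0],
])

```text
clock: 40.45
eef_pos: [452.5, 0.8, 52.8]
eef_rot: [3.141, -0.001, 0.464]
wrist_force: [0.1, -0.1, -1.0]
finger_gap: 65.9
finger_force: 0.0
```

```bash
python3 g.py 452.4,0.5,52.5,0.465
```

```text
452.4,0.5,52.5,0.465 -> [-0.0002  0.0003  0.0003] -0.001 j6~ 1.11
t 40.45 pos [452.5   0.8  52.8] rot [ 3.141e+00 -1.000e-03  4.640e-01] F [ 0.1 -0.1 -1. ]
```

Call:
move_arm([
  [0,0,0,0],
  [0,0,0,0],
  [0,0,0,0],
  [0,0,0,0],
  [0,0,0,0],
  [0,0,0,0],
], jaw=0.025)

```text
clock: 41.05
eef_pos: [451.9, 0.9, 52.1]
eef_rot: [3.142, 0.0, 0.464]
wrist_force: [-0.4, 0.8, 3.4]
finger_gap: 40.0
finger_force: 12.0
```

Call:
move_arm([
  [0,0,-0.008,0],
  [0,0,-0.025,0],
  [0,0,-0.05,0],
  [0,0,-0.08,0],
  [0,0,-0.11,0],
  [0,0,-0.13,0],
  [0,0,-0.13,0],
])

```text
clock: 41.75
eef_pos: [453.0, 0.8, 184.8]
eef_rot: [3.139, -0.004, 0.464]
wrist_force: [0.6, 0.6, -1.5]
finger_gap: 39.5
finger_force: 12.0
```

```bash
python3 g.py 572,-407,185,1.5708
```

```text
572,-407,185,1.5708 -> [-0.076   0.418   0.0005] -1.107 j6~ -0.62
t 41.75 pos [453.    0.8 184.8] rot [ 3.139 -0.004  0.464] F [ 0.6  0.6 -1.5]
```

Call:
move_arm([
  [-0.004,0.02,0,-0.08],
  [-0.01,0.055,0,-0.18],
  [-0.017,0.092,0,-0.28],
  [-0.024,0.13,0,-0.4],
  [-0.031,0.168,0,-0.52],
  [-0.038,0.206,0,-0.64],
  [-0.044,0.244,0,-0.76],
  [-0.051,0.282,0,-0.88],
  [-0.058,0.32,0,-1.0],
  [-0.065,0.358,0,-1.107],
  [-0.072,0.395,0,-1.107],
  [-0.076,0.417,0,-1.107],
])

```text
clock: 42.95
eef_pos: [570.1, -408.2, 179.8]
eef_rot: [-3.14, -0.001, 1.57]
wrist_force: [-0.4, 0.8, -0.9]
finger_gap: 40.0
finger_force: 12.0
```

```bash
python3 g.py 572,-407,185,1.5708 572,-407,13,1.5708; python3 -c "
from h import *
c=cam('side'); cv2.imwrite('pics/s3.png',cv2.resize(c['frame'][80:260,240:460],None,fx=3,fy=3))"
```

```text
572,-407,185,1.5708 -> [ 0.0012  0.0019 -0.0052] -0.001 j6~ -0.62
572,-407,13,1.5708 -> [0.001  0.0022 0.1668] -0.001 j6~ -0.62
t 42.95 pos [ 570.1 -408.2  179.8] rot [-3.14e+00 -1.00e-03  1.57e+00] F [-0.4  0.8 -0.9]
```

View pics/s3.png

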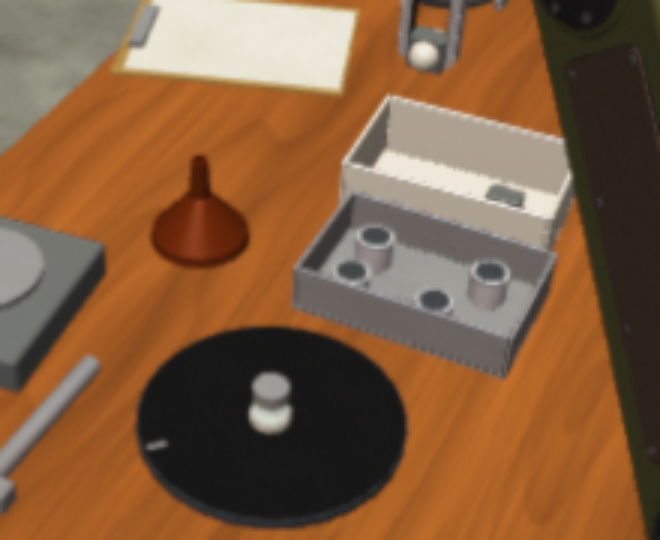

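The side view shows the first capsule in the tub, with its collar at about (505,195). The four tins stand in the tote, the funnel and jar are undisturbed, and the second capsule is held level above the tub.

Call:
move_arm([
  [0,0,0.02,0],
  [0,0,0.05,0],
  [0,0,0.08,0],
  [0,0,0.11,0],
  [0,0,0.135,0],
  [0,0,0.15,0],
  [0,0,0.155,0],
  [0,0,0.157,0],
  [0,0,0.157,0],
  [0,0,0.157,0],
])

```text
clock: 44.0
eef_pos: [571.0, -406.4, 26.3]
eef_rot: [3.14, 0.001, 1.571]
wrist_force: [-0.6, -0.4, -0.2]
finger_gap: 40.1
finger_force: 12.0
```

Call:
move_arm([
  [0,0,0.004,0],
  [0,0,0.008,0],
  [0,0,0.011,0],
  [0,0,0.012,0],
  [0,0,0.013,0],
  [0,0,0.013,0],
  [0,0,0.013,0],
])

```text
clock: 44.7
eef_pos: [570.5, -406.1, 12.2]
eef_rot: [3.142, 0.0, 1.571]
wrist_force: [-0.8, 0.6, 2.6]
finger_gap: 40.0
finger_force: 12.0
```

Call:
move_arm([
  [0,0,0,0],
  [0,0,0,0],
  [0,0,0,0],
  [0,0,-0.02,0],
  [0,0,-0.06,0],
  [0,0,-0.11,0],
  [0,0,-0.16,0],
  [0.03,0,-0.18,0],
  [0.08,-0.02,-0.18,0],
  [0.13,-0.04,-0.18,0],
  [0.18,-0.06,-0.18,0],
  [0.22,-0.08,-0.18,0],
], jaw=0.066)

```text
clock: 45.9
eef_pos: [492.2, -189.9, 192.0]
eef_rot: [3.141, 0.0, 1.571]
wrist_force: [1.3, 0.1, 0.9]
finger_gap: 66.0
finger_force: 0.0
```

Call:
move_arm([
  [0.04,-0.02,-0.02,0],
  [0.08,-0.04,-0.04,0],
  [0.12,-0.06,-0.06,0],
  [0.16,-0.06,-0.06,0],
  [0.2,-0.06,-0.06,0],
  [0.2,-0.06,-0.06,0],
])

```text
clock: 46.5
eef_pos: [432.9, 11.6, 252.5]
eef_rot: [3.14, -0.0, 1.575]
wrist_force: [-0.9, 0.0, -0.5]
finger_gap: 65.9
finger_force: 0.0
```

```bash
python3 look.py; cp pics/look.png pics/l9.png
```

```text
tray>50:
table:
[312. 252.] 4451 top [447.   11.4] ang -3.12 [31.2 32.6]
lever pts 88 [664. 327.  90.]
46.55 [-0.8 -0.8  1.1]
```

View pics/l9.png

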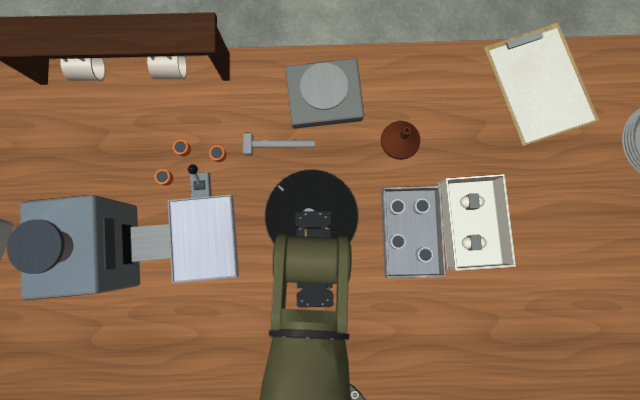

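The four tins are in the tote, at about (397,206), (422,206), (398,241) and (425,254). Both capsules are in the tub at about (472,201) and (474,242). The tray is empty and the lever is over, and the funnel, probe and orange tins have not moved.

```bash
python3 -c "
from cell import manip
print(manip.sign_off())"
```

```text
the job is handed in; nothing more can be done
None
```

The job is handed in: the lever went to its stop first, then all four tins went into the tote and both capsules into the tub, with the jar, funnel, probe and orange tins left where they were.

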